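Line up bridge blanks on the tipping board and open the vacuum cock

TASK

Lift the tipping board by its bar handle so that the four loose bridge blanks slide down into a single row, each lying flat and flush along the fence, then lower the board gently until it lies flat again; do not let it drop. Then open the vacuum cock fully, lever in line with its pipe and against the stop, to hold the row. The blanks are freshly oiled, so never touch them with the gripper, and leave everything else on the bench where it is.

Things in the scene. Friction and masses are not known exactly. Their poses are not given: they have to be found in the camera images.
- tray (a joint): tilt of the hinged tray, rad: 0 = flat on its base, grows as the handle edge is lifted, stop at 0.85. Plywood tray, 0.7 kg, falls by its own weight if let go. Floor 250 mm long (along the fence), 167 mm deep from the fence to a 4 mm lip on the handle side; end walls 16 mm high. Blanks begin to slide at a tilt of about 0.25 to 0.4; 0.6 is ample
- hinge (a point): middle of the tray's horizontal hinge pin, which runs along the fence, parallel to the handle, 12 mm beyond the fence face and 8 mm below the tray floor (22 mm above the bench). Axes as point fence
- handle (a point): middle of the tray's dark wooden bar handle, 12 mm thick, 132 mm long, parallel to the fence, on the robot's side; 64 mm above the bench when flat. When flat it is 225 mm level from the hinge pin and 42 mm above it, 40 mm outside the tray edge, on a thin steel arm 60 mm to each side of its middle. Axes: y along the bar, x towards the fence, turned with the tray
- fence (a point): middle of the foot of the aluminium fence's inner face, at tray floor level (30 mm above the bench when flat). The fence is 12 mm thick and stands 16 mm above the tray floor, on the tray's far side. Axes: y along the fence, x out through it away from the handle, z up from the floor; turned with the tray
- cock (a joint): angle of the vacuum cock's lever, rad: 0 = shut (lever square across the brass pipe), 1.571 = fully open, lever in line with the pipe, at a hard stop. Opening turns the lever clockwise seen from above. It stays where it is left; friction about 0.12 N m, so about 2 N near its end
- lever_end (a point): outer end of the lever, on its centre line at mid thickness (67 mm above the bench). The lever is horizontal; its black sleeve is 18 mm wide, 14 mm high (60 to 74 mm above the bench), and covers the last 62 mm to this point
- lever_axis (a point): the cock's vertical turning axis, at lever height (67 mm above the bench), 98 mm from lever_end. Beneath the lever are the brass cock body (19 mm radius) and pipe, the pipe top 46 mm above the bench, the body top 53 mm
- blank1: one of four alike dark hardwood bridge blanks, 26 mm (its x) by 46 mm (its y) by 14 mm thick, lying loose on the tray floor; origin under its centre. In the row its 46 mm side lies along the fence, its origin 13 mm from the fence face
- blank2: one of four alike dark hardwood bridge blanks, 26 mm (its x) by 46 mm (its y) by 14 mm thick, lying loose on the tray floor; origin under its centre. In the row its 46 mm side lies along the fence, its origin 13 mm from the fence face
- blank3: one of four alike dark hardwood bridge blanks, 26 mm (its x) by 46 mm (its y) by 14 mm thick, lying loose on the tray floor; origin under its centre. In the row its 46 mm side lies along the fence, its origin 13 mm from the fence face
- blank4: one of four alike dark hardwood bridge blanks, 26 mm (its x) by 46 mm (its y) by 14 mm thick, lying loose on the tray floor; origin under its centre. In the row its 46 mm side lies along the fence, its origin 13 mm from the fence face
- glue_jar: amber glue jar, 68 mm across, 85 mm tall, origin under its centre; a bystander to be left alone
- plane: small block plane, 160 x 50 mm, 55 mm tall, origin under its centre; a bystander to be left alone
- hammer: hammer lying flat, about 260 mm long, under 40 mm high; a bystander to be left alone
- chisel: chisel lying flat, about 260 mm long, 26 mm wide, 24 mm high; a bystander to be left alone
- offcut: pale wooden offcut, 120 x 40 x 30 mm; a bystander to be left alone
- scraper: flat steel card scraper, 60 x 130 x 5 mm; a bystander to be left alone

How it is judged (in metres and radians):
On the way, in this order (a step that is already met when the one before it is completed fails the run):
1. the board is tipped up by more than 0.25 rad (value of joint tray above 0.25 rad), for 0.2 s.
2. the board lies flat again with all four blanks in one row flush along the fence (value of joint tray below 0.03 rad and x of blank1 in the frame of fence between -0.0165 and 0 m and z of blank1 in the frame of fence between -0.004 and 0.004 m and angle between the y axis of each of blank1, blank2, blank3, blank4 and the y axis of fence, either way round below 0.1 rad and x of blank2 in the frame of fence between -0.0165 and 0 m and z of blank2 in the frame of fence between -0.004 and 0.004 m and x of blank3 in the frame of fence between -0.0165 and 0 m and z of blank3 in the frame of fence between -0.004 and 0.004 m and x of blank4 in the frame of fence between -0.0165 and 0 m and z of blank4 in the frame of fence between -0.004 and 0.004 m), for 0.3 s.
3. the vacuum cock is fully open (value of joint cock above 1.48 rad), for 0.2 s.
At the end, for the whole second after the job is handed in: the board flat (tilt under 0.03 rad), each blank flat on the tray floor within 3.5 mm of the fence and turned no more than 0.1 rad from it, all at rest, and the cock open to at least 1.48 rad (all of step 2 and value of joint cock above 1.48 rad and linear speed of each of blank1, blank2, blank3, blank4 below 0.02 m/s); the robot touches nothing.
It fails at once if the gripper or arm touches a blank (contact force between any of the fingers, the arm and blank1 above 0.3 N or contact force between any of the fingers, the arm and blank2 above 0.3 N or contact force between any of the fingers, the arm and blank3 above 0.3 N or contact force between any of the fingers, the arm and blank4 above 0.3 N).
It fails at once if the board is let fall (closing faster than 2.5 rad/s) (velocity of joint tray below -2.5 rad/s).
It fails at once if a bystander is moved more than 20 mm (distance of any of glue_jar, plane, hammer, chisel, offcut, scraper from where it was at the start of the episode above 0.02 m).
It also fails if it takes over 61 s, if anything falls off the work surface, if the arm or the gripper's body presses on something with over 40 N, if the wrist force passes 120 N, or if a joint passes its speed limit or range.

ROBOT

A 6-joint arm with a two-finger parallel gripper is mounted at the origin on the work surface. World frame = base frame: x ahead of the robot, y to its left, z up, the work surface at z = 0. Lengths are in mm, angles in rad, forces in N, time in s.
With the tool pointing down it reaches from about 350 to 775 mm from the base axis. Payload 7.3 kg.
Tool frame: the origin (TCP) lies at the very end of the fingers, on their centre line; the grasp point (between the pads) lies 19 mm behind it (bot.grip_point_offset is the distance from the TCP to the grasp point, in mm); z points along the fingers, y is the line along which they close (so a half turn about z gives the same grasp; the last joint's range is limited). The gripper opens to 92 mm and grips with 3 to 60 N. Pads are 19 mm wide; open, the fingers measure 130 mm over their backs; the gripper's body (75 mm by 190 mm) begins 47 mm behind the grasp point.
Start: joints at [1.054, 0.342, 1.524, -0, 1.275, -0.146], TCP at [190.227, 489.345, 226.741] pointing down, gripper open.
Joint ranges: [-2.53, 2.53], [-0.77, 2.02], [0.04, 2.7], [-1, 4.14], [0.28, 2.66], [-3.11, 3.11]. Speed limits (rad/s): [2.57, 2.57, 3.14, 3.14, 3.14, 3.14].

INTERFACE

Orientations are given as [roll, pitch, yaw] about the fixed x, y, z axes, in that order (R = Rz(yaw) Ry(pitch) Rx(roll)).
In Python, from plant import bot gives the robot as it stands. The module is installed in compiled form; this text tells all that it offers.
- The arm moves only by the shell command python3 -m jog 'ROWS' [OPENING]. ROWS is JSON, a list of rows, each a list of 6 numbers: the shift along the tool's x, y, z in mm, then the turn, a rotation vector about the tool's x, y, z in rad. In form: [[dx, dy, dz, rx, ry, rz], ...]. A call has 1 to 12 rows; each row shifts and turns the commanded pose from where the row before left it, along the tool's axes as they then stand; what a row does not reach is not made up. A row lasts 1/10 s, in which the tool goes at most 50 mm and 8.59 degrees, less where a joint would pass 70% of its speed; a pose out of reach is approached as far as the arm can. A call with a gripper value outside its range is refused whole. OPENING is the opening in per cent of the stroke, from 0 (shut) to 100 (fully open), set as the call begins (- or left out, the last holds). The fingers move at their own pace and stop on an object; the grip force is fixed at half the most. Time passes only in rows, so rows that do not move let the fingers close. It gives the time, the measured TCP pose, the force, the opening and the grip force at its end, in the units of the state.
- bot.get_obs(): the state, without advancing time (a new reading comes with each control period).
- bot.capture(name): name is "side" or "top"; returns the picture (384x512x3 uint8, red, green, blue); there is no depth.
- bot.camera_model(name): a dict with "fx", "fy", "cx", "cy" (pixels), "dist_coeffs" ([k1, k2, p1, p2, k3] as OpenCV has them; the pictures are not rectified), "position" and "orientation" of the camera in the world. Camera axes: x right, y down, z forward; pixel columns grow to the right and rows downward; lengths in mm; the calibration is good to about 2 mm. A picture is of the moment at which its call begins. camera_model takes no time and is no camera call.
- bot.close_job(): hands the job in; it is judged then, once.
Trained networks look in the newest picture that a camera, given by its name, has taken for a name from the list of things; names that differ only in an ending like _2 or _b are one class to them, and where a whole thing is asked for, a point or a joint stands for the part that bears it (a point fixed in the world has none). Each returns a list of dicts, best first, with "p" (0 to 1); they miss things now and then, are a little off and sometimes report something else, mostly with a low value. They report only what shows in the picture. A call takes as long as a camera call.
- bot.outline_of(target, camera): "mask" (384x512 bool, what is visible of it) and "pixel" ([column, row] in pixels, amid what is visible of it).
The state is a dict: "time": time; "joint_positions": joint angles; "dq": joint speeds; "tau": joint torques, N m; "tool_pos": TCP position; "tcp_rot": TCP orientation; "contact_force": force on the tool from outside, world axes, zero at the start; "moment": the same for the moment, N m; "grip_width": finger opening in mm; "finger_force": force on a finger pad.
Only numpy, scipy, OpenCV 4.12 (cv2) and the standard library are available. Lean on these libraries where they do the work, as an engineer would, in place of code of your own. Each camera call takes 0.05 s, during which the arm holds its last target. There are 200 camera calls.

## Working session

There is one attempt and no reset: what is moved stays moved. The work goes in short steps, Python scripts to look and compute and a shell command to move; the robot and the scene stay as the last step left them, time stands still between calls to the robot, and variables do not carry over. Pictures are saved under pics/ and viewed, at most 10 in all, crops included, and the job is handed in when it is done.

```bash
mkdir -p pics
cat > h.py <<'E'
import numpy as np, cv2
from scipy.spatial.transform import Rotation as R
from plant import bot
def cam(n):
    m=bot.camera_model(n); K=np.array([[m["fx"],0,m["cx"]],[0,m["fy"],m["cy"]],[0,0,1]]);D=np.array(m["dist_coeffs"],float)
    o=np.array(m["orientation"],float)
    Rm=R.from_euler("xyz",o).as_matrix() if o.size==3 else o
    return K,D,Rm,np.array(m["position"],float)
def px2w(n,uv,z):
    K,D,Rm,p=cam(n); q=cv2.undistortPoints(np.array(uv,float).reshape(-1,1,2),K,D).reshape(-1,2)
    d=np.c_[q,np.ones(len(q))]@Rm.T
    return p+d*((z-p[2])/d[:,2])[:,None]
def w2px(n,P):
    K,D,Rm,p=cam(n); return cv2.projectPoints((np.array(P,float).reshape(-1,3)-p)@Rm,np.zeros(3),np.zeros(3),K,D)[0].reshape(-1,2)
E
python3 - <<'E'
from h import *
np.set_printoptions(precision=2,suppress=True)
for n in("top","side"):
    im=bot.capture(n); cv2.imwrite(f"pics/{n}0.png",im[:,:,::-1]); print(n,bot.camera_model(n))
    for t in ("handle","fence","lever_end","tray","glue_jar","plane","hammer","chisel","offcut","scraper"):
        for r in bot.outline_of(t,n)[:2]:
            m=r["mask"].astype(np.uint8); 
            if m.sum()<5: continue
            rc=cv2.minAreaRect(cv2.findNonZero(m)); print(t,round(r["p"],2),r["pixel"],m.sum(),rc)
print(bot.get_obs())
E
```

```text
top {'fx': 346.8275038209745, 'fy': 346.8275038209745, 'cx': 254.20200775358248, 'cy': 190.09162316317625, 'dist_coeffs': array([-0.,  0.,  0.,  0.,  0.]), 'position': array([410.29,  -1.12, 980.16]), 'orientation': array([-3.01, -0.02, -1.55])}
handle 0.8 [250.7, 175.2] 6025 ((251.7662353515625, 183.0547637939453), (84.8239974975586, 96.43334197998047), 79.82449340820312)
fence 0.86 [253.2, 174.9] 6119 ((252.02659606933594, 182.77796936035156), (84.38554382324219, 96.93627166748047), 80.13418579101562)
lever_end 0.74 [114.2, 223.2] 302 ((115.10001373291016, 222.70001220703125), (7.589465141296387, 42.374515533447266), 18.434947967529297)
lever_end 0.33 [263.5, 195.9] 173 ((264.37933349609375, 196.05172729492188), (10.110595703125, 17.72637367248535), 66.80140686035156)
plane 0.92 [367.4, 147.7] 1006 ((369.0985107421875, 148.19044494628906), (19.448348999023438, 55.226375579833984), 17.650121688842773)
hammer 0.21 [134.5, 131.3] 753 ((132.31216430664062, 131.35897827148438), (17.618398666381836, 43.307796478271484), 48.99091720581055)
chisel 0.66 [410.1, 195.6] 845 ((403.851745605468
[... 2130 characters left out ...]
25, 147.5500030517578), (34.46882247924805, 13.914020538330078), 18.43494987487793)
scraper 0.69 [193.4, 221.8] 589 ((191.20797729492188, 222.14401245117188), (30.052757263183594, 20.035173416137695), 79.69515228271484)
scraper 0.6 [199.5, 140.4] 145 ((202.0, 139.5), (5.0, 30.0), 90.0)
{'time': 1.1, 'joint_positions': array([ 1.05,  0.34,  1.52, -0.  ,  1.28, -0.15]), 'dq': array([-0., -0., -0., -0.,  0., -0.]), 'tau': array([ -0.  , -43.11, -24.45,   0.07,   0.05,   0.  ]), 'tool_pos': array([190.2 , 489.34, 226.74]), 'tcp_rot': array([3.14, 0.  , 2.77]), 'contact_force': array([-0.7 ,  0.79, -0.4 ]), 'moment': array([0.04, 0.01, 0.03]), 'finger_force': 0.0, 'grip_width': 91.60440417110766}
```

View pics/top0.png

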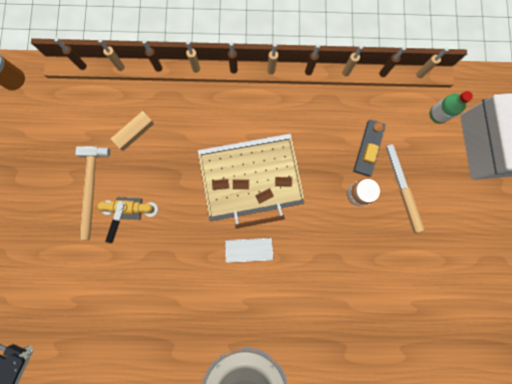

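View pics/side0.png

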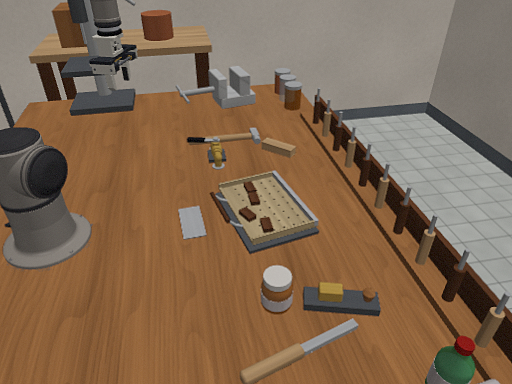

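The top view shows the tray around (251,178), with the fence on the upper edge (199,152)-(291,138). The handle is at (259,220) and the scraper at (249,250). The cock pivot is near (119,207), its black lever end is near (111,240), and the hammer handle is just left of it at (88,200). I'll enlarge both areas.

Run:
```python
from h import *
im=cv2.imread("pics/top0.png")
a=cv2.resize(im[130:230,190:310],None,fx=5,fy=5,interpolation=cv2.INTER_CUBIC)[:, :600]
b=cv2.resize(im[190:250,80:170],None,fx=5,fy=5,interpolation=cv2.INTER_CUBIC)
c=np.zeros((500,800,3),np.uint8); c[:]=0
cv2.imwrite("pics/a.png",a); cv2.imwrite("pics/b.png",b)
```

```text
(no output)
```

View pics/a.png

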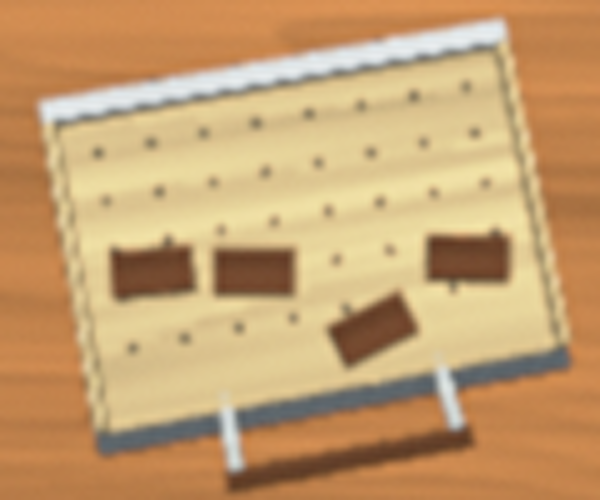

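View pics/b.png

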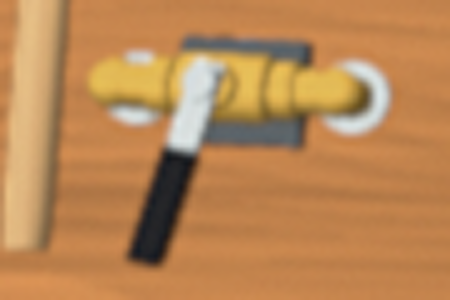

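Tray crop: fence inner foot runs (57,122)-(503,46), lip edge (103,443)-(568,358), bar (230,483)-(470,437). Cock crop: pivot about (207,82), lever end (146,262). Now I'll convert these to world coordinates and check them against the given sizes.

Run:
```python
from h import *
np.set_printoptions(precision=1,suppress=True)
f=lambda l,o:(np.array(l,float)-2)/5+o
T=np.array([190,130]);C=np.array([80,190])
F=px2w("top",f([(57,122),(503,46)],T),30); print("fence",F,np.linalg.norm(F[1]-F[0]),F.mean(0))
L=px2w("top",f([(103,443),(568,358)],T),32); print("lip",L,L.mean(0))
H=px2w("top",f([(230,483),(470,437)],T),67); print("bar",H,np.linalg.norm(H[1]-H[0]),H.mean(0))
ux=F.mean(0)-H.mean(0); print("dist fence-handle (213 expected)",np.linalg.norm(ux[:2]),"yaw from fence",np.arctan2(*(F[0]-F[1])[[0,1]]*[-1,1]), "bar",np.arctan2(*(H[0]-H[1])[[0,1]]*[-1,1]),"ux",np.arctan2(ux[1],ux[0]))
A=px2w("top",f([(207,82),(146,262)],C),72); print("lever",A,np.linalg.norm(A[1]-A[0]),np.arctan2(*(A[1]-A[0])[[1,0]]))
P=px2w("top",f([(90,80),(365,95)],C),33); print("pipe",P,np.arctan2(*(P[0]-P[1])[[1,0]]))
print("side px of handle mid, lever axis,end",w2px("side",[np.r_[H.mean(0)[:2],64],np.r_[A[0,:2],67],np.r_[A[1,:2],67],np.r_[F[0,:2],30],np.r_[F[1,:2],30]]))
s=bot.capture("side")[:,:,::-1]
cv2.imwrite("pics/s1.png",cv2.resize(s[125:255,185:325],None,fx=4,fy=4,interpolation=cv2.INTER_CUBIC))
```

```text
fence [[ 638.7  134.1   30. ]
 [ 687.9 -115.8   30. ]] 254.66950075482373 [663.3   9.1  30. ]
lip [[ 459.9  102.2   32. ]
 [ 511.1 -151.9   32. ]] [485.5 -24.8  32. ]
bar [[438.3  31.3  67. ]
 [464.6 -94.4  67. ]] 128.45212856623056 [451.5 -31.6  67. ]
dist fence-handle (213 expected) 215.7522212125147 yaw from fence 0.19441748251709517 bar 0.20575027350253858 ux 0.18963332319008744
lever [[485.5 331.1  72. ]
 [392.2 356.   72. ]] 96.59860351626568 2.8807414708615653
pipe [[488.7 408.7  33. ]
 [483.2 259.4  33. ]] 1.5339835426328272
side px of handle mid, lever axis,end [[219.9 206.4]
 [216.3 140.4]
 [188.1 139.6]
 [273.9 175.9]
 [314.9 225.2]]
```

View pics/s1.png

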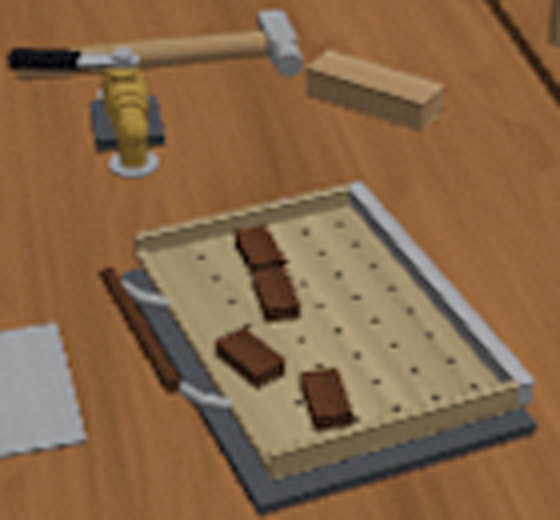

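Everything agrees: bar-to-fence distance 216 mm against 213, bar length 128 against 132, and the reprojected side pixels match. The handle is near (452.5,-31.2) with tray yaw 0.195. The lever axis is near (485,331), with the lever about 0.2 rad open already. First I'll move above the handle.

```bash
python3 -m jog '[[-36.1,-32.5,0,0,0,0],[-36.1,-32.5,0,0,0,0],[-36.1,-32.5,0,0,0,0],[-36.1,-32.5,0,0,0,0],[-36.1,-32.5,0,0,0,0],[-36.1,-32.5,0,0,0,0],[-36.1,-32.5,0,0,0,0],[-36.1,-32.5,0,0,0,0],[-36.1,-32.5,0,0,0,0],[-36.1,-32.5,0,0,0,0],[-36.1,-32.5,0,0,0,0],[-36.1,-32.5,0,0,0,0]]' 45
python3 -m jog '[[0,0,0,0,0,0.143],[0,0,0,0,0,0.143],[0,0,0,0,0,0.143],[0,0,0,0,0,0.143],[0,0,0,0,0,0.143],[0,0,0,0,0,0.143],[0,0,0,0,0,0.146],[0,0,20,0,0,0],[0,0,30,0,0,0],[0,0,30,0,0,0],[0,0,0,0,0,0],[0,0,0,0,0,0]]'
python3 -c "
from h import *
o=bot.get_obs();print(o);print(w2px('top',[o['tool_pos']]))
s=bot.capture('top')[:,:,::-1]
cv2.imwrite('pics/t2.png',cv2.resize(s[130:280,170:330],None,fx=4,fy=4,interpolation=cv2.INTER_CUBIC))"
```

```text
time: 2.35
tool_pos: [453.3, -33.2, 227.0]
tcp_rot: [3.141, 0.001, 2.77]
contact_force: [0.7, 1.1, -0.3]
grip_width: 41.2
finger_force: 0.0
time: 3.55
tool_pos: [452.8, -31.2, 147.2]
tcp_rot: [-3.141, -0.0, 1.767]
contact_force: [-0.7, -0.5, 0.5]
grip_width: 41.2
finger_force: 0.0
{'time': 3.55, 'joint_positions': array([-2.37889883e-01,  3.01984477e-01,  1.82843757e+00,  1.09667942e-04,
        1.01158037e+00, -4.33983321e-01]), 'dq': array([ 4.60024031e-04, -2.64526383e-02, -2.83909534e-02, -1.72784498e-03,
       -1.05226835e-05,  2.73526627e-03]), 'tau': array([ 1.59529271e-03, -3.58599401e+01, -1.95225048e+01,  4.53666283e-02,
        5.10951143e-02, -1.66022288e-03]), 'tool_pos': array([452.83948406, -31.16073718, 147.18804816]), 'tcp_rot': array([-3.14125995e+00, -2.56625085e-04,  1.76683152e+00]), 'contact_force': array([-0.66803671, -0.52862822,  0.50321177]), 'moment': array([-0.11658722,  0.02547608, -0.02867968]), 'finger_force': 0.0, 'grip_width': 41.214161175979385}
[[260.65396614 219.51220088]]
```

View pics/t2.png

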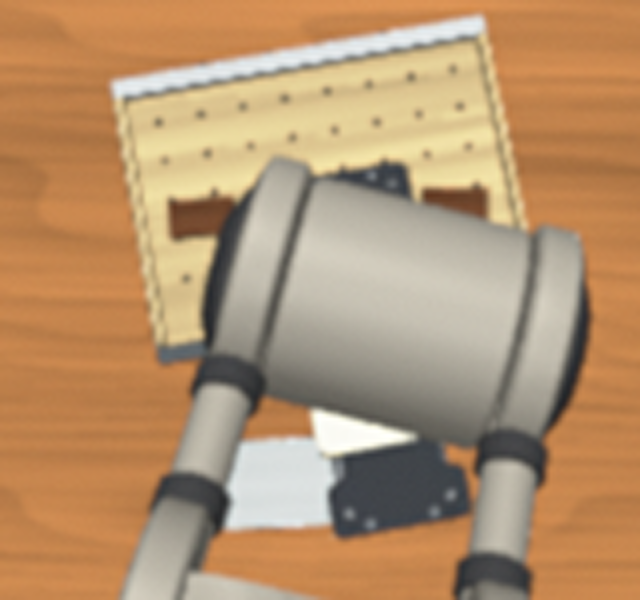

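The gripper is centred over the handle and aligned with the tray; the body sits clear above the blanks. I'll descend to TCP z≈45 and close.

```bash
python3 -m jog '[[0,0,20,0,0,0],[0,0,25,0,0,0],[0,0,25,0,0,0],[0,0,20,0,0,0],[0,0,12,0,0,0],[0,0,0,0,0,0]]'
python3 -m jog '[[0,0,0,0,0,0],[0,0,0,0,0,0],[0,0,0,0,0,0],[0,0,0,0,0,0],[0,0,0,0,0,0],[0,0,0,0,0,0]]' 0
```

```text
time: 4.2
tool_pos: [453.1, -31.2, 44.9]
tcp_rot: [3.142, -0.0, 1.767]
contact_force: [0.2, -1.0, 0.1]
grip_width: 41.3
finger_force: 0.0
time: 4.8
tool_pos: [450.8, -31.3, 45.0]
tcp_rot: [-3.138, -0.0, 1.768]
contact_force: [-7.6, -3.6, 6.9]
grip_width: 10.9
finger_force: 30.0
```

The bar is held (width 10.9 mm, 30 N) and sits about 2–3 mm nearer than estimated. I'll shift to match, then start the arc about the hinge, checking early.

```bash
python3 -m jog '[[0,-3,0,0,0,0],[0,0.55,-4.5,0.02,0,0],[0,1.1,-9,0.04,0,0],[0,1.1,-9,0.04,0,0],[0,1.1,-9,0.04,0,0],[0,0,0,0,0,0]]'
```

```text
time: 5.4
tool_pos: [456.2, -30.3, 76.4]
tcp_rot: [-3.003, 0.0, 1.767]
contact_force: [2.3, 1.6, -4.7]
grip_width: 10.8
finger_force: 30.0
```

```bash
python3 -m jog '[[0,1.1,-9,0.04,0,0],[0,1.1,-9,0.04,0,0],[0,1.1,-9,0.04,0,0],[0,1.1,-9,0.04,0,0],[0,1.1,-9,0.04,0,0],[0,1.1,-9,0.04,0,0],[0,1.1,-9,0.04,0,0],[0,1.1,-9,0.04,0,0],[0,1.1,-9,0.04,0,0],[0,1.1,-9,0.04,0,0],[0,1.1,-9,0.04,0,0],[0,1.1,-9,0.04,0,0]]'
python3 -m jog '[[0,0,0,0,0,0],[0,0,0,0,0,0],[0,0,0,0,0,0],[0,0,0,0,0,0],[0,0,0,0,0,0],[0,0,0,0,0,0],[0,0,0,0,0,0],[0,0,0,0,0,0],[0,0,0,0,0,0],[0,0,0,0,0,0]]'
python3 -c "
from h import *
s=bot.capture('side')[:,:,::-1]; t=bot.capture('top')[:,:,::-1]
f=lambda a:cv2.resize(a,(400,400),interpolation=cv2.INTER_CUBIC)
cv2.imwrite('pics/t3.png',np.hstack([f(s[115:255,190:330]),f(t[120:240,190:310])]))"
```

```text
time: 6.6
tool_pos: [503.9, -20.4, 170.6]
tcp_rot: [-2.52, -0.002, 1.767]
contact_force: [-0.6, 2.2, -4.0]
grip_width: 11.1
finger_force: 30.0
time: 7.6
tool_pos: [504.1, -20.4, 170.8]
tcp_rot: [-2.524, -0.001, 1.767]
contact_force: [1.7, 5.9, -6.3]
grip_width: 10.9
finger_force: 30.0
```

View pics/t3.png

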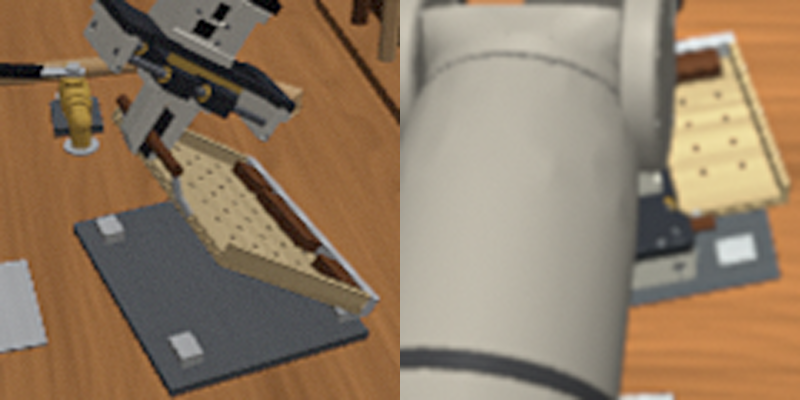

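The tray is tipped to about 0.6 and the blanks have slid to the fence. The near-end one, around crop (330,268), isn't clearly flush, so I'll check it numerically by comparing predicted row outlines with the brown pixels in the side view.

```bash
cat > chk.py <<'E'
from h import *
import sys
th=float(sys.argv[1]); n=sys.argv[2]
a=0.195;u=np.array([np.cos(a),np.sin(a),0]);v=np.array([-np.sin(a),np.cos(a),0]);hg=np.r_[450.5,-31.7,22]+225*u
def W(x,y,z): # fence frame to world
    X=-12+x;Z=8+z
    return hg+u*(X*np.cos(th)+Z*np.sin(th))+v*y+np.array([0,0,1])*(-X*np.sin(th)+Z*np.cos(th))
im=bot.capture(n)
# rectify plane of blank tops (z=14): 2px/mm, rows: x from -70..10, cols y 130..-130
src=np.array([[ (130-y)*2.5,(10-x)*2.5] for x,y in((10,130),(10,-130),(-70,-130),(-70,130))],np.float32)
dst=np.array([w2px(n,[W(x,y,14)])[0] for x,y in((10,130),(10,-130),(-70,-130),(-70,130))],np.float32)
H=cv2.getPerspectiveTransform(dst,src)
r=cv2.warpPerspective(im,H,(650,200),flags=cv2.INTER_CUBIC)
hsv=cv2.cvtColor(r,cv2.COLOR_RGB2HSV); m=((hsv[...,2]<130)&(hsv[...,1]>90)).astype(np.uint8)
m=cv2.morphologyEx(m,cv2.MORPH_OPEN,np.ones((9,9)))
k,_,st,ce=cv2.connectedComponentsWithStats(m)
for c in cv2.findContours(m,cv2.RETR_EXTERNAL,cv2.CHAIN_APPROX_NONE)[0]:
    if cv2.contourArea(c)<800: continue
    (cx,cy),wh,ang=cv2.minAreaRect(c); print("x %.1f y %.1f size"%(10-cy/2.5,130-cx/2.5),np.round(np.array(wh)/2.5,1),"ang",round(ang,1))
cv2.imwrite(sys.argv[3],r[:,:,::-1])
E
python3 chk.py 0.617 side pics/c1.png
```

```text
x -54.9 y 97.8 size [33.3 11.6] ang 16.7
x -35.2 y 20.0 size [ 61.1 193.9] ang 88.8
x -32.8 y -93.0 size [61.6 50.8] ang 90.0
```

View pics/c1.png

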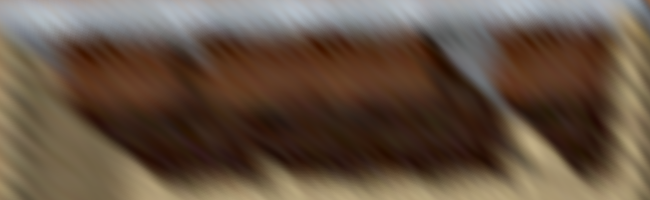

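The rectified view shows four blanks at columns 60–180, 200–420 (two touching) and 490–610. All sit against the fence at the same top row, about 35, and are parallel to it. I'll lower the board gently.

```bash
python3 -m jog '[[0,-0.42,4.5,-0.02,0,0],[0,-0.74,9,-0.04,0,0],[0,-0.74,9,-0.04,0,0],[0,-0.74,9,-0.04,0,0],[0,-0.74,9,-0.04,0,0],[0,-0.74,9,-0.04,0,0],[0,-0.74,9,-0.04,0,0],[0,-0.74,9,-0.04,0,0],[0,-0.74,9,-0.04,0,0],[0,-0.74,9,-0.04,0,0],[0,-0.74,9,-0.04,0,0],[0,-0.74,9,-0.04,0,0]]'
python3 -m jog '[[0,-0.74,9,-0.04,0,0],[0,-0.74,9,-0.04,0,0],[0,-0.4,4.5,-0.02,0,0],[0,-0.4,4.5,-0.02,0,0],[0,-0.2,2.3,-0.01,0,0],[0,-0.2,2.2,-0.01,0,0],[0,-0.2,2.2,-0.01,0,0],[0,0,0,0,0,0]]'
```

```text
time: 8.95
tool_pos: [457.3, -30.1, 80.8]
tcp_rot: [-2.988, 0.0, 1.766]
contact_force: [6.2, 6.4, -6.0]
grip_width: 11.1
finger_force: 30.0
time: 9.75
tool_pos: [451.2, -31.4, 48.0]
tcp_rot: [-3.136, 0.001, 1.766]
contact_force: [6.0, 6.8, -4.9]
grip_width: 10.8
finger_force: 30.0
```

```bash
python3 -m jog '[[0,-0.2,1.2,-0.005,0,0],[0,-0.2,1.2,-0.005,0,0],[0,0,0.6,0,0,0],[0,0,0.5,0,0,0],[0,0,0,0,0,0],[0,0,0,0,0,0]]'
```

```text
time: 10.35
tool_pos: [450.9, -31.5, 45.0]
tcp_rot: [3.137, 0.001, 1.766]
contact_force: [2.9, 7.9, 1.1]
grip_width: 11.0
finger_force: 30.0
```

```bash
python3 -m jog '[[0,0,0.3,0,0,0],[0,0,0,0,0,0],[0,0,0,0,0,0]]'
python3 -m jog '[[0,0,0,0,0,0],[0,0,0,0,0,0],[0,0,0,0,0,0],[0,0,0,0,0,0],[0,0,0,0,0,0],[0,0,-10,0,0,0],[0,0,-25,0,0,0],[0,0,-35,0,0,0],[0,0,-40,0,0,0],[0,0,0,0,0,0]]' 45
```

```text
time: 10.65
tool_pos: [450.9, -31.5, 45.0]
tcp_rot: [3.137, 0.001, 1.767]
contact_force: [2.2, 7.4, 3.4]
grip_width: 10.6
finger_force: 30.0
time: 11.65
tool_pos: [452.8, -32.4, 158.9]
tcp_rot: [3.132, 0.004, 1.767]
contact_force: [0.7, -0.9, -0.4]
grip_width: 41.2
finger_force: 0.0
```

```bash
python3 -m jog '[[44.8,2.2,0,0,0,0],[44.8,2.2,0,0,0,0],[44.8,2.2,0,0,0,0],[44.8,2.2,0,0,0,0],[44.8,2.2,0,0,0,0],[44.8,2.2,0,0,0,0],[44.8,2.2,0,0,0,0],[44.8,2.2,0,0,0,0],[0,0,0,0,0,0.114],[0,0,0,0,0,0.114],[0,0,0,0,0,0.114],[0,0,0,0,0,0.114]]' 0
python3 -m jog '[[0,0,0,0,0,0],[0,0,0,0,0,0]]'
python3 chk.py 0 top pics/c2.png
python3 - <<'E'
from h import *
import cv2
r=cv2.imread("pics/c2.png"); s=bot.capture("side")[:,:,::-1]
b=cv2.resize(s[95:175,160:290],(650,400),interpolation=cv2.INTER_CUBIC)
cv2.imwrite("pics/c3.png",np.vstack([r,b]))
E
```

```text
time: 12.85
tool_pos: [396.9, 323.3, 153.5]
tcp_rot: [-3.141, 0.001, 1.307]
contact_force: [0.2, 0.4, -0.7]
grip_width: 0.4
finger_force: 0.0
time: 13.05
tool_pos: [397.1, 323.1, 153.6]
tcp_rot: [-3.141, 0.0, 1.314]
contact_force: [-0.3, -0.1, 0.3]
grip_width: 0.2
finger_force: 0.0
x -13.8 y 87.0 size [25.2 41.2] ang 90.0
x -13.2 y 5.7 size [25.3 89.6] ang 89.6
x -12.6 y -88.4 size [25.2 43.2] ang 90.0
```

View pics/c3.png

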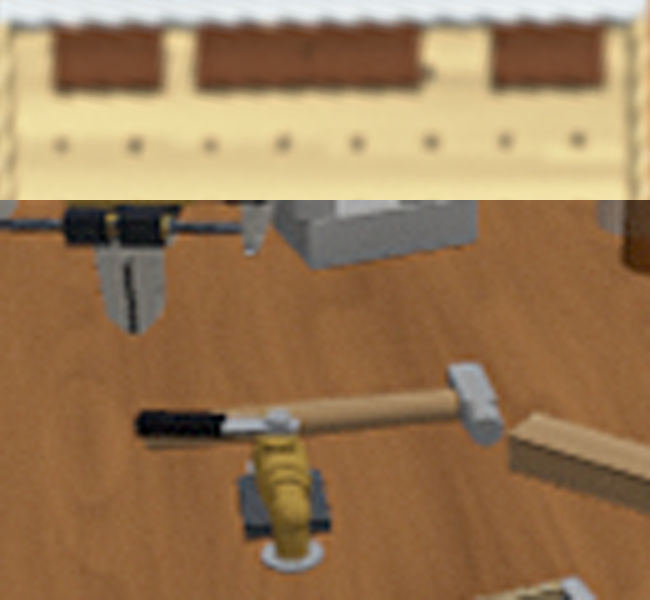

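The board is flat and the four blanks are flush (x ≈ −13 each, parallel). The hammer lies beyond the lever, low on the bench. Next I'll descend beside the lever and approach it.

```bash
python3 -m jog '[[0,0,20,0,0,0],[0,0,30,0,0,0],[0,0,30,0,0,0],[0,0,21.6,0,0,0],[0,0,0,0,0,0],[4,0,0,0,0,0],[4,0,0,0,0,0],[4,0,0,0,0,0],[0,0,0,0,0,0]]'
python3 -m jog '[[8.4,-1.4,0,0,0,0.1],[8.4,-1.4,0,0,0,0.1],[8.4,-1.4,0,0,0,0.1],[8.4,-1.4,0,0,0,0.1],[0,0,0,0,0,0]]'
```

```text
time: 14.05
tool_pos: [401.1, 335.8, 53.1]
tcp_rot: [3.14, -0.002, 1.311]
contact_force: [0.4, 0.3, -0.3]
grip_width: 0.8
finger_force: 0.0
time: 14.55
tool_pos: [408.8, 368.5, 52.5]
tcp_rot: [3.141, -0.001, 0.911]
contact_force: [1.2, -0.7, -0.1]
grip_width: 0.6
finger_force: 0.0
```

```bash
cat > lev.py <<'E'
from h import *
im=bot.capture("side"); A=np.array([485.5,331.1])
# black sleeve: score angle by mean darkness along lever top centreline r=45..95
best=[]
for a in np.arange(1.3,3.0,.03):
    r=np.linspace(45,92,30); P=np.c_[A[0]+r*np.cos(a),A[1]+r*np.sin(a),np.full(30,72)]
    q=w2px("side",P).astype(np.float32).reshape(-1,1,2)
    best.append((float(cv2.remap(im,q,None,cv2.INTER_LINEAR).mean()),round(a,2)))
print(sorted(best)[:6])
for d in bot.outline_of("lever_end","side")[:2]: print(d["p"],d["pixel"],cv2.boundingRect(d["mask"].astype(np.uint8)),px2w("side",d["pixel"],70))
E
python3 lev.py
```

```text
[(52.5, np.float64(2.38)), (52.7, np.float64(2.41)), (56.15555555555556, np.float64(2.44)), (57.15555555555556, np.float64(2.35)), (59.9, np.float64(2.47)), (62.37777777777778, np.float64(2.5))]
0.63 [282.6, 189.3] (275, 186, 14, 11) [[630.87249981   3.74112335  70.        ]]
```

The lever has turned to about 2.4 rad from 2.88, so contact is good. I'll continue the arc.

```bash
python3 -m jog '[[8.4,-1.4,0,0,0,0.1],[8.4,-1.4,0,0,0,0.1],[8.4,-1.4,0,0,0,0.1],[8.4,-1.4,0,0,0,0.1],[8.4,-1.4,0,0,0,0.1],[8.4,-1.4,0,0,0,0.1],[8.4,-1.4,0,0,0,0.1],[4.2,-0.7,0,0,0,0.05],[0,0,0,0,0,0]]'
python3 -m jog '[[4.2,-0.7,0,0,0,0.05],[4.2,-0.7,0,0,0,0.05],[0,0,0,0,0,0]]'
python3 lev.py
```

```text
time: 15.55
tool_pos: [454.4, 410.1, 52.1]
tcp_rot: [-3.141, 0.0, 0.162]
contact_force: [-1.1, -0.4, -0.7]
grip_width: 0.6
finger_force: 0.0
time: 15.85
tool_pos: [462.3, 412.5, 52.1]
tcp_rot: [-3.142, 0.0, 0.063]
contact_force: [-0.1, 0.5, -0.5]
grip_width: 0.4
finger_force: 0.3
[(22.877777777777776, np.float64(1.6)), (23.511111111111113, np.float64(1.66)), (23.72222222222222, np.float64(1.63)), (25.544444444444444, np.float64(1.57)), (30.7, np.float64(1.69)), (42.0, np.float64(1.54))]
0.42 [213.6, 132.7] (209, 128, 10, 16) [[482.49223796 384.03848154  70.        ]]
```

Lever at about 1.62. I'll keep going in small steps until the stop shows as a force.

```bash
python3 -m jog '[[3,-0.4,0,0,0,0.03],[3,-0.4,0,0,0,0.03],[0,0,0,0,0,0]]'
python3 -m jog '[[2,0,0,0,0,0],[2,0,0,0,0,0],[0,0,0,0,0,0]]'
```

```text
time: 16.25
tool_pos: [466.2, 413.5, 52.1]
tcp_rot: [3.14, 0.005, -0.001]
contact_force: [-8.6, -0.4, 4.6]
grip_width: 0.2
finger_force: 4.6
time: 16.55
tool_pos: [466.4, 413.5, 52.0]
tcp_rot: [3.139, 0.012, 0.0]
contact_force: [-21.2, -0.6, 12.9]
grip_width: 0.6
finger_force: 11.0
```

The force climbs with no motion, so the lever is on its stop. I'll back off, rise, and check.

```bash
python3 -m jog '[[-6,0,0,0,0,0],[-12,0,0,0,0,0],[-12,0,0,0,0,0],[0,0,-20,0,0,0],[0,0,-40,0,0,0],[0,0,-40,0,0,0],[-40,0,0,0,0,0],[-40,0,0,0,0,0],[0,0,0,0,0,0],[0,0,0,0,0,0]]'
python3 lev.py; python3 chk.py 0 top pics/c4.png
python3 - <<'E'
from h import *
r=cv2.imread("pics/c4.png"); s=bot.capture("side")[:,:,::-1]; t=bot.capture("top")[:,:,::-1]
b=np.hstack([cv2.resize(x,(325,350),interpolation=cv2.INTER_CUBIC) for x in (s[95:175,170:250],t[180:250,75:140])])
cv2.imwrite("pics/c5.png",np.vstack([r,b]))
E
```

```text
time: 17.55
tool_pos: [361.8, 413.9, 152.6]
tcp_rot: [-3.141, -0.001, 0.002]
contact_force: [0.4, 0.2, -0.7]
grip_width: 0.7
finger_force: 0.0
[(16.377777777777776, np.float64(1.54)), (19.788888888888888, np.float64(1.63)), (19.822222222222223, np.float64(1.66)), (20.244444444444444, np.float64(1.57)), (22.177777777777777, np.float64(1.6)), (26.144444444444446, np.float64(1.51))]
0.44 [214.6, 132.7] (211, 127, 6, 15) [[485.91014578 383.33173916  70.        ]]
x -13.8 y 87.0 size [41.2 25.2] ang -0.0
x -13.2 y 5.7 size [25.4 89.6] ang 89.6
x -12.8 y -88.6 size [25.6 43.6] ang 90.0
```

View pics/c5.png

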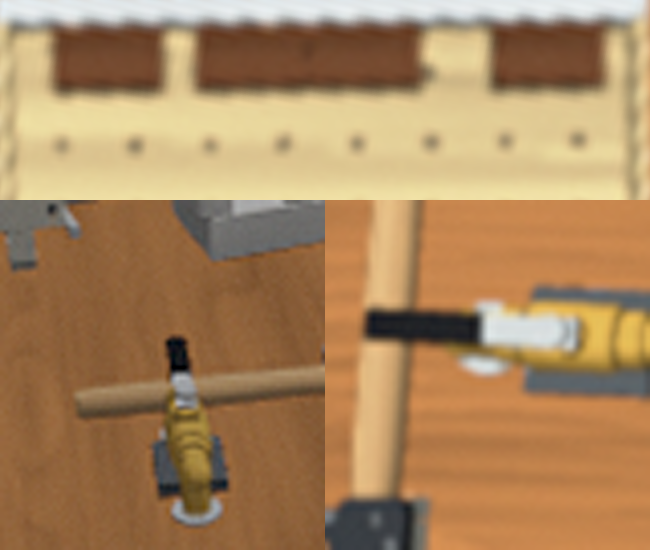

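The lever lies in line with the pipe, from (370,325) to (570,330) in the crop. The hammer is undisturbed and the row is still flush. Handing in.

```bash
python3 -c "
from plant import bot
print(bot.close_job())"
```

```text
the job is handed in; nothing more can be done
None
```

The job is handed in at about 18 s: the four blanks lie flush along the fence, the board is lowered flat, and the cock is fully open against its stop. I saw no bystander moved or blank touched, but the hand-in returned no verdict.

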